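# Sort the lantern bars and set the sprung tweezers to the mark

### The arm

A 7-joint arm with a two-finger parallel gripper is mounted at the origin on the work surface. World frame = base frame: x ahead of the robot, y to its left, z up, the work surface at z = 0. Lengths are in m, angles in rad, forces in N, time in s.
With the tool pointing down it reaches from about 0.425 to 0.925 m from the base axis. Payload 6.8 kg.
Tool frame: the origin (TCP) lies between the finger pads; the fingertips stand 22 mm ahead of it and the grasp point (between the pads) lies 3 mm ahead of it; z points along the fingers, y is the line along which they close (so a half turn about z gives the same grasp; the last joint's range is limited). The gripper opens to 85 mm and grips with 20 to 120 N. Pads are 22 mm wide; open, the fingers measure 114 mm over their backs; the gripper's body (76 mm by 85 mm) begins 54 mm behind the grasp point. The pads swing forward as they close: fully open they stand 13 mm farther back than shut.
Start: joints at [1.121, 0.477, 0.022, 1.555, -0.011, 1.109, -0.083], TCP at [0.226, -0.636, 0.253] pointing down, gripper open.
Joint ranges: [-2.96, 2.96], [-0.34, 2.1], [-1.41, 1.46], [0.24, 2.44], [-1.37, 4.51], [0.17, 1.92], [-2.96, 2.96]. Speed limits (rad/s): [2.39, 2.39, 3.14, 3.14, 3.14, 3.14, 3.14].

### API

Orientations are given as a unit quaternion [w, x, y, z].
In Python, from station import bot gives the robot as it stands.
- The arm moves only by the tool servo_tool, never from a script. Its argument "motion" is a list that holds one entry, the list of rows, each a list of 5 numbers: the opening, from 0 (shut) to 1 (fully open), then the shift along the world's x, y, z each as a share of 0.04 m, from -1 to 1, then the turn about the world's z as a share of 0.12 rad, from -1 to 1. A call has 1 to 20 rows; each row shifts and turns the commanded pose from where the row before left it; what a row does not reach is not made up. A row lasts 1/10 s, in which the tool goes at most 50 mm and 8.59 degrees, less where a joint would pass 70% of its speed; a pose out of reach is approached as far as the arm can. A call with a number of a shift or a turn outside -1 to 1 is refused whole. A call with a gripper value outside its range is refused whole. The fingers move at their own pace and stop on an object; "newtons" is the grip in N (left out, the last holds). Time passes only in rows, so rows that do not move let the fingers close. It gives the time, the measured TCP pose, the force, the opening and the grip force at its end, in the units of the state.
- bot.get_obs(): the state, without advancing time (a new reading comes with each control period).
- bot.read_camera(name): name is "scene" or "side" or "wrist"; returns (picture, depth): 480x640x3 uint8, red, green, blue; 480x640 float32, m along the optical axis (not along the pixel's ray), 0 where there is no reading.
- bot.get_calibration(name): a dict with "fovy" (degrees; the focal length in pixels is half the picture's height over the tangent of half this angle, whatever the lens; pixels are square), "cx", "cy" (the principal point, pixels), "k1" (the pictures are not rectified: a ray, as slopes to the right and down, at radius r is drawn at 1 + k1 r^2 times it, then the intrinsics apply), "view" (4x4, takes a point from world to camera coordinates). Camera axes: x right, y down, z forward; pixel columns grow to the right and rows downward; lengths in m; the calibration is good to about 2 mm. A picture is of the moment at which its call begins: read the wrist's pose just before it. get_calibration takes no time and is no camera call; for the wrist camera it gives the pose at the moment of the call.
- bot.hand_in(): hands the job in; it is judged then, once.
The state is a dict: "t": time; "q": joint angles; "joint_vel": joint speeds; "joint_torque": joint torques, N m; "eef_pos": TCP position; "tool_rot": TCP orientation; "contact_force": force on the tool from outside, world axes, zero at the start; "torque": the same for the moment, N m; "gripper_width": opening from 0.0 (shut) to 1.0 (fully open); "grasp_force": force on a finger pad.
Only numpy, scipy, OpenCV 4.12 (cv2) and the standard library are available. Lean on these libraries where they do the work, as an engineer would, in place of code of your own. Each camera call takes 0.05 s, during which the arm holds its last target. There are 200 camera calls.

### The job

Get the bars ready for fitting: lay each of the two loose steel bars flat in the tray whose pattern bar has the same length, side by side with that pattern bar, and let go of it. Then take the sprung tweezers by their walnut cheeks, lift them a hand's breadth above the bench with the tips over the middle of the short-bar tray, and squeeze them until the white pointer stands on the red mark. Finish while still holding them up there steadily at that gap, and do not disturb the other things on the bench.

Things in the scene. Friction and masses are not known exactly. Their poses are not given: they have to be found in the camera images.
- bar_short: loose square steel glazing bar, 14 x 14 mm, 50 mm long; lies flat on the bench; origin under its middle on its underside, x along its length, z up
- bar_long: loose square steel glazing bar, 14 x 14 mm, 75 mm long; lies flat on the bench; origin under its middle on its underside, x along its length, z up
- tray_short: fixed cedar tray (one row) for 50 mm bars: inside 68 mm along x, 130 mm along y; floor 5 mm above the bench, walls 5 mm thick, 13 mm high. A 50 mm pattern bar is fastened in it along x at y = -50 mm (top 19 mm above the bench); y = -43 to +65 mm is empty. Origin on the bench under its centre, z up. The trays may swap places
- tray_long: fixed cedar tray (one row) for 75 mm bars: inside 93 mm along x, 130 mm along y; floor 5 mm above the bench, walls 5 mm thick, 13 mm high. A 75 mm pattern bar is fastened in it along x at y = -50 mm (top 19 mm above the bench); y = -43 to +65 mm is empty. Origin on the bench under its centre, z up. The trays may swap places
- tweezers: sprung tweezers, 90 g, lying with the leaves side by side, to be squeezed along y. This body is the fixed leaf (+y) with the round brass heel. Origin on the underside, midway between the walnut cheeks at rest: x to the tips (x = 85 mm; heel hinge at x = -105), z up. A thin brass strip fixed to this leaf crosses both leaves at x = 57, 21.5 mm above the underside, and carries the red mark
- cheeks (a point): point to grip the tweezers: midway between the walnut cheeks at rest, 12 mm above the underside. Cheeks 44 mm long (x = -22 to 22 mm), 24 mm high from the underside; over their outer faces 56 mm at rest, about 36 to 45 mm with the pointer on the mark, faces then nearly parallel. Balance point within 20 mm of here
- leaf (a joint): angle by which the moving leaf (-y side) is squeezed towards the fixed one, rad: 0 at rest (tips 48 mm apart), 0.25 tips together. A spring opens it again: about 4 N across the cheeks at rest, 9 to 13 N at the mark
- pointer (a point): the white pointer of the moving leaf where it passes over the brass strip, at the strip's height, 162 mm from the hinge. At rest at y = -23 mm in the tweezers' frame; squeezing moves it to +y, 1.54 mm for each mm that the cheeks close
- mark (a point): middle of the red clip on the brass strip (7 mm wide along y), which marks the tip gap wanted: 10 to 27 mm, different each time; axes parallel to the tweezers'. The clip stays put on the strip and stops nothing: the pointer passes freely over it. The gap is right when pointer and mark have the same y in the tweezers' frame
- tips (a point): point between the tweezers' tips, at x = 85, y = 12, z = 12 mm in the tweezers' frame
- globe: bystander, not to be disturbed: ruby glass lantern globe, 116 mm wide, 130 mm tall; origin under its centre
- frame: bystander, not to be disturbed: brass lantern frame, hexagonal, 140 mm wide, 218 mm tall, empty; origin under its centre
- scraper: bystander, not to be disturbed: steel scraper, 190 mm long with walnut grip, x along it; origin under its centre
- block: bystander, not to be disturbed: cedar shaping block, 100 x 60 mm, 59 mm high, round on top; origin under its centre
- cap: bystander, not to be disturbed: brass lantern cap, cone 100 mm wide, 70 mm tall; origin under its centre
Not all that is in view belongs to the job. Leave any pink look-alike of the tray_short alone.

How it is judged:
On the way, in this order (a step that is already met when the one before it is completed fails the run):
1. both bars lie flat in the trays of their own length, parallel to the pattern bar, let go and at rest (x of bar_short in the frame of tray_short between -0.013 and 0.013 m and y of bar_short in the frame of tray_short between -0.04 and 0.062 m and z of bar_short in the frame of tray_short between 0 and 0.021 m and angle between bar_short's own x axis and vertical between 1.47 and 1.67 rad and angle between the x axis of bar_short and the x axis of tray_short, either way round below 0.25 rad and linear speed of each of bar_short, bar_long below 0.02 m/s and contact force between the fingers and bar_short below 0.1 N and x of bar_long in the frame of tray_long between -0.013 and 0.013 m and y of bar_long in the frame of tray_long between -0.04 and 0.062 m and z of bar_long in the frame of tray_long between 0 and 0.021 m and angle between bar_long's own x axis and vertical between 1.47 and 1.67 rad and angle between the x axis of bar_long and the x axis of tray_long, either way round below 0.25 rad and contact force between the fingers and bar_long below 0.1 N), for 0.2 s.
2. then the tweezers are held up by the gripper with the tips over the short-bar tray and the pointer on the red mark (y of pointer in the frame of mark between -0.0035 and 0.0035 m and height (world z) of tips between 0.06 and 0.3 m and height (world z) of tweezers between 0.05 and 0.3 m and horizontal distance between tips and tray_short below 0.06 m and contact force between the fingers and tweezers above 0.5 N), for 0.2 s.
At the end, for the whole second after the job is handed in: Both bars flat in the trays of their own length, within 0.25 rad of the pattern bar's direction, released, at rest. The gripper holds the tweezers still, 60 to 300 mm up (underside over 50), tips within 60 mm of above the short tray's centre, pointer within 3.5 mm of the mark's middle (all of step 1 and all of step 2 and velocity of joint leaf between -0.1 and 0.1 rad/s and linear speed of tweezers below 0.03 m/s); the arm keeps its last pose, push and grip.
It fails at once if the ruby glass lantern globe is pushed more than 30 mm or tipped (distance of globe from where it was at the start of the episode above 0.03 m or angle between globe's own z axis and vertical above 0.4 rad).
It fails at once if the brass lantern frame is pushed more than 30 mm or tipped (distance of frame from where it was at the start of the episode above 0.03 m or angle between frame's own z axis and vertical above 0.4 rad).
It fails at once if the steel scraper is pushed more than 30 mm or tipped (distance of scraper from where it was at the start of the episode above 0.03 m or angle between scraper's own z axis and vertical above 0.4 rad).
It fails at once if the cedar shaping block is pushed more than 30 mm or tipped (distance of block from where it was at the start of the episode above 0.03 m or angle between block's own z axis and vertical above 0.4 rad).
It fails at once if the brass lantern cap is pushed more than 30 mm or tipped (distance of cap from where it was at the start of the episode above 0.03 m or angle between cap's own z axis and vertical above 0.4 rad).
It also fails if it takes over 72 s, if anything falls off the work surface, if the arm or the gripper's body presses on something with over 40 N, if the wrist force passes 120 N, or if a joint passes its speed limit or range.

## Working session

There is one attempt and no reset: what is moved stays moved. The work goes in short steps, Python scripts to look and compute and a tool call to move; the robot and the scene stay as the last step left them, time stands still between calls to the robot, and variables do not carry over. Pictures are saved under pics/ and viewed, at most 10 in all, crops included, and the job is handed in when it is done.

Besides the shell and the picture viewer there is one more tool, called as name([rows], argument=value, ...), one row to a line, values as JSON. servo_tool: Moves the arm, as the interface text tells. Shift numbers are shares of 0.04 m and turn numbers shares of 0.12 rad, none past 1 either way. Its arguments: {"type":"object","properties":{"motion":{"type":"array"},"newtons":{"type":"number"}},"required":["motion"]}

```bash
mkdir -p pics; ls; cat > h.py <<'E'
import numpy as np, cv2
from station import bot
def cam(n):
    c=bot.get_calibration(n); im,d=bot.read_camera(n); return c,im,d
def K(c):
    f=240/np.tan(np.radians(c['fovy'])/2); return f
def rays(c,uv):
    f=K(c); uv=np.asarray(uv,float).reshape(-1,2)
    p=(uv-[c['cx'],c['cy']])/f; q=p.copy()
    for _ in range(20): q=p/(1+c['k1']*(q**2).sum(1,keepdims=True))
    V=np.array(c['view']); R=V[:3,:3];t=V[:3,3]
    d=np.c_[q,np.ones(len(q))]
    return -R.T@t, d@R, d
def onz(c,uv,z):
    o,w,_=rays(c,uv); return o+w*((z-o[2])/w[:,2])[:,None]
def cloud(c,d):
    v,u=np.mgrid[0:480,0:640]; o,w,_=rays(c,np.c_[u.ravel(),v.ravel()])
    P=o+w*d.ravel()[:,None]; P[d.ravel()==0]=np.nan
    return P.reshape(480,640,3)
E
python3 - <<'E'
from h import *
a=[]
for n in ["scene","side"]:
    c,im,d=cam(n); np.savez(f'{n}0.npz',im=im,d=d); cv2.imwrite(f'pics/{n}0.png',im[...,::-1])
    print(n,c['fovy'],c['k1'],rays(c,[[320,240]])[:2])
print(bot.get_obs())
E
```

```text
pics
scene 48.146725645235655 -0.14403193885814866 (array([ 1.24170151, -0.23614146,  1.23349443]), array([[-0.4791007 ,  0.23430234, -0.84596843]]))
side 52.29093685317254 -0.09088503649716048 (array([0.0678906 , 0.75052791, 0.79821084]), array([[ 0.44725309, -0.58906116, -0.67308839]]))
{'t': 0.1, 'q': array([ 1.12086552,  0.47773926,  0.02236093,  1.55630595, -0.01148926,
        1.10931451, -0.08308723]), 'joint_vel': array([ 0.00098511, -0.00031588,  0.00100569, -0.00267852,  0.00067307,
        0.00048422, -0.00166292]), 'joint_torque': array([ 4.54956302e-03, -5.97758532e+01,  1.61379363e+00, -2.81953311e+01,
        1.28400096e-02,  5.05589240e-03, -2.19507774e-05]), 'eef_pos': array([ 0.22608813, -0.63550144,  0.25242833]), 'tool_rot': array([-7.92848326e-04,  9.85427297e-01,  1.70095181e-01, -2.06511741e-04]), 'contact_force': array([-0.50489479, -0.26666465, -0.26865669]), 'torque': array([-0.00256766, -0.00649082, -0.0111812 ]), 'grasp_force': 0.0, 'gripper_width': 1.00076311759453}
```

View pics/scene0.png

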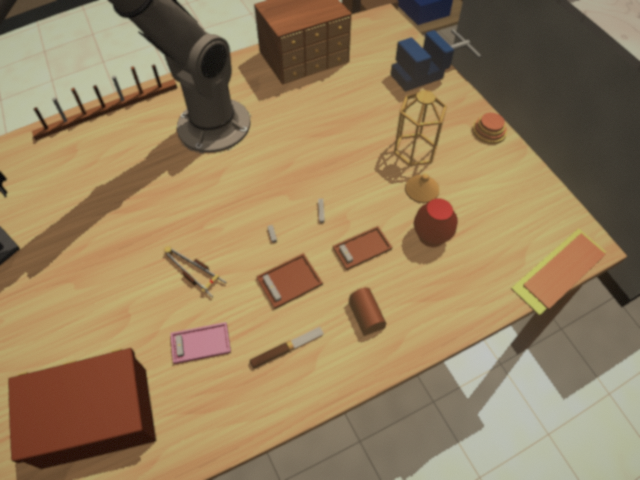

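View pics/side0.png

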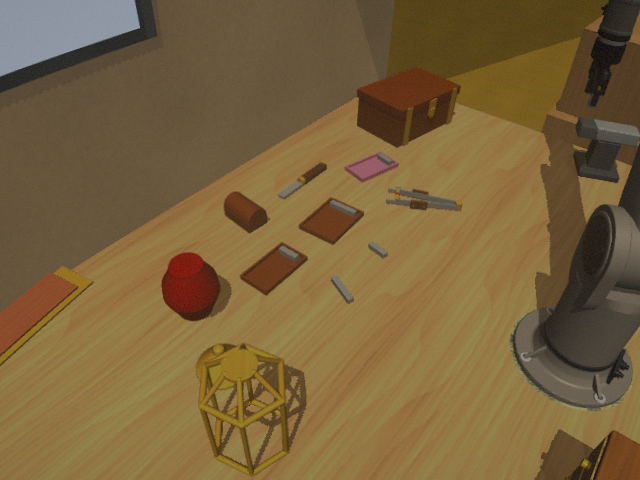

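The scene camera shows these bars and trays:
- Loose bars: at (272,234), looks shorter, and at (321,212), looks longer.
- Cedar trays: at (290,281), larger, and at (362,248), smaller.
- Pink look-alike: at (200,343), to be left alone.

The tweezers are at (195,272) and their tips point to (215,288). Next I measure these and take one close crop to check.

```bash
cat > m.py <<'E'
from h import *
def rect(P):
    (c,s,a)=cv2.minAreaRect((P[:,:2]*1000).astype(np.float32)); 
    if s[0]<s[1]: s=(s[1],s[0]); a+=90
    a=(a+90)%180-90
    return np.round(c,1),np.round(s,1),round(a,1)
def comp(mask,seed,r=12):
    n,l,st,ce=cv2.connectedComponentsWithStats(mask.astype(np.uint8))
    v,u=seed[1],seed[0]; w=l[v-r:v+r,u-r:u+r]; k=np.bincount(w[w>0]).argmax(); return l==k
E
python3 - <<'E'
from m import *
S={'scene':dict(bs=(272,234),bl=(321,212),T1=(290,281),T2=(362,248)),'side':dict(bs=(377,250),bl=(342,289),T1=(332,220),T2=(274,268))}
for n in S:
    z=np.load(n+'0.npz'); im,d=z['im'],z['d']; c=bot.get_calibration(n); P=cloud(c,d)
    hsv=cv2.cvtColor(im,cv2.COLOR_RGB2HSV)
    print(n,{k:hsv[v[1],v[0]].tolist() for k,v in S[n].items()}, 'bench z',np.nanmedian(P[300:320,380:400,2]) )
    for k,s in S[n].items():
        if k[0]=='b':
            m=comp((hsv[...,1]<75)&(hsv[...,2]>60),s,6); zz=.014
        else:
            m=comp((hsv[...,1]>150)&(hsv[...,2]<175)&((hsv[...,0]<12)|(hsv[...,0]>170)),s); zz=.005
        v,u=np.nonzero(m); Q=onz(c,np.c_[u,v],zz)
        print(k,m.sum(),rect(Q),'z',np.nanpercentile(P[m][:,2],[10,50,90]).round(4), 'zcloud rect',rect(P[m][~np.isnan(P[m][:,0])]))
im=cv2.imread('pics/scene0.png')[190:330,150:410]; cv2.imwrite('pics/crop1.png',cv2.resize(im,(780,420),interpolation=cv2.INTER_CUBIC))
E
```

```text
scene {'bs': [20, 44, 164], 'bl': [20, 44, 167], 'T1': [10, 155, 145], 'T2': [10, 150, 151]} bench z 0.000636020776535906
bs 79 (array([472.1,  -5.1]), array([50.2, 13.9]), -12.2) z [0.0094 0.0132 0.017 ] zcloud rect (array([471.1,  -4.5]), array([51.7, 14.9]), -12.3)
bl 105 (array([463.5, 148.2]), array([75.5, 12.9]), -23.8) z [0.0101 0.0138 0.017 ] zcloud rect (array([463. , 148.5]), array([76.7, 12.9]), -23.9)
T1 1315 (array([618.5, -24.3]), array([132.2,  99.3]), -87.0) z [0.0017 0.005  0.0094] zcloud rect (array([621.1, -24.3]), array([133.8, 103.7]), -86.3)
T2 161 (array([616.7, 199.4]), array([75.8, 61.6]), 87.3) z [0.0009 0.004  0.0079] zcloud rect (array([616.3, 200. ]), array([75.4, 61.7]), 88.2)
side {'bs': [18, 55, 93], 'bl': [24, 43, 119], 'T1': [12, 188, 106], 'T2': [12, 189, 104]} bench z 0.0003327752293051378
bs 142 (array([465.5,   3.8]), array([55.2, 21.9]), -11.1) z [0.006  0.0135 0.0162] zcloud rect (array([467.2,   0.7]), array([51.4, 15.8]), -9.8)
bl 220 (array([457.4, 156.6]), array([82.4, 18.3]), -24.0) z [0.0071 0.0141 0.0163] zcloud rect (array([459.6, 153.6]), array([75.7, 14.7]), -23.3)
T1 422 (array([619.1,  -9.8]), array([106. ,  92.5]), -83.4) z [0.004  0.0061 0.0089] zcloud rect (array([618.7,  -8.9]), array([112.3,  95.6]), -78.3)
T2 487 (array([620.7, 207.5]), array([108.3,  73.3]), -88.0) z [0.0043 0.0062 0.0128] zcloud rect (array([615.8, 209.5]), array([113.5,  74. ]), -88.2)
```

View pics/crop1.png

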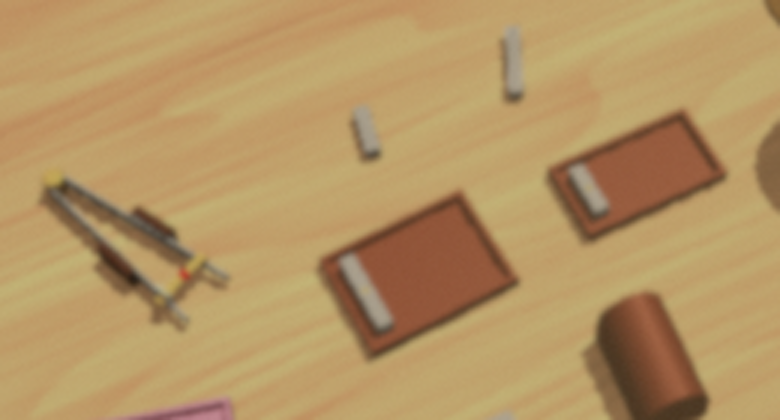

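Crop: short bar at crop (366,133), long bar at (513,65). The tray at (418,275) has the long pattern bar at (366,293) and the tray at (636,175) has the short pattern bar at (588,190). The tweezers' heel is at (55,180), their tips point right and down, and the red clip is at (187,272).

```bash
python3 - <<'E'
from m import *
S={'scene':dict(p1=(272,288),p2=(346,254)),'side':dict(p1=(346,208),p2=(289,253))}
for n in S:
    z=np.load(n+'0.npz'); im,d=z['im'],z['d']; c=bot.get_calibration(n); P=cloud(c,d)
    hsv=cv2.cvtColor(im,cv2.COLOR_RGB2HSV)
    for k,s in S[n].items():
        m=comp((hsv[...,1]<95)&(hsv[...,2]>70),s,6)
        v,u=np.nonzero(m); Q=P[m]; Q=Q[~np.isnan(Q[:,0])]
        print(n,k,m.sum(),rect(onz(c,np.c_[u,v],.019)),'zcloud',rect(Q),np.percentile(Q[:,2],[10,50,90]).round(4))
    # tray rims/area from heights: brown-ish incl dark walls
    h,sa,va=[hsv[...,i].astype(int) for i in range(3)]
    for k,cx in (('T1',(.62,-.03)),('T2',(.617,.2))):
        m=(abs(P[...,0]-cx[0])<.08)&(abs(P[...,1]-cx[1])<.1)&(P[...,2]>.0085)&(P[...,2]<.016)&(sa>110)
        Q=P[m]; print(n,k,'rim',len(Q),rect(Q))
    # tweezers parts
    x0,x1,y0,y1=(150,240,235,310) if n=='scene' else (375,475,175,220)
    sub=np.zeros(h.shape,bool); sub[y0:y1,x0:x1]=1
    for nm,mk in (('red',((h<7)|(h>172))&(sa>150)&(va>130)),('brown',(va<110)&(sa>100)&(h<14)&(P[...,2]>.01)),('heel',(h>17)&(sa>165))):
        nn,l,st,ce=cv2.connectedComponentsWithStats((mk&sub).astype(np.uint8))
        for i in range(1,nn):
            if st[i,4]>4: q=P[l==i]; print(n,nm,st[i,4],ce[i].round(1),np.nanmean(q,0).round(4))
E
```

```text
scene p1 193 (array([622.4, -73.7]), array([81.4, 17.5]), 3.1) zcloud (array([618.1, -72. ]), array([86.9, 19.5]), 3.2) [0.0066 0.0181 0.0224]
scene p2 120 (array([619.6, 142.2]), array([55.6, 17.9]), 0.4) zcloud (array([615. , 145.2]), array([60.5, 21.8]), -0.0) [0.007  0.0179 0.0219]
scene T1 rim 436 (array([620.6, -23.7]), array([141.3, 106.9]), -87.4)
scene T2 rim 362 (array([619.4, 192.5]), array([143. ,  82.1]), -89.6)
scene brown 22 [200.3 263.7] [ 0.4792 -0.2123  0.0239]
scene brown 44 [187.9 276.5] [ 0.4995 -0.2547  0.0225]
side p1 208 (array([618.4, -64.6]), array([81.4, 28.5]), 2.8) zcloud (array([620.6, -69.6]), array([75.3, 20.1]), 2.2) [0.0087 0.0182 0.0211]
side p2 171 (array([614.2, 150.1]), array([57.4, 24. ]), -0.2) zcloud (array([617.7, 146.3]), array([52. , 16.9]), 0.7) [0.0093 0.0182 0.0212]
side T1 rim 431 (array([619.1, -20.4]), array([145.7, 106.1]), -87.6)
side T2 rim 533 (array([618.1, 195.9]), array([144.7,  81.4]), 89.9)
side heel 7 [397.7 190. ] [ 0.5451 -0.2158  0.0239]
side heel 15 [396.7 196.8] [ 0.5305 -0.1868  0.0251]
side heel 47 [458.9 204.8] [ 0.3905 -0.2731  0.0173]
```

servo_tool([
  [[1,1,1,0,-1],[1,1,1,0,-1],[1,1,1,0,-1],[1,1,1,0,-1],[1,1,1,0,-0.6],[1,1,1,0,0],[1,0,1,0,0],[1,0,1,0,0],[1,0,1,0,0],[1,0,1,0,0],[1,0,1,0,0],[1,0,1,0,0],[1,0,1,0,0],[1,0,1,0,0],[1,0,0.8,0,0]],
])

```text
t: 1.6
eef_pos: [0.4379, -0.0695, 0.2532]
tool_rot: [-0.0, 0.995, -0.104, -0.0]
contact_force: [-0.3, 0.8, -0.4]
gripper_width: 1.003
grasp_force: 0.0
```

servo_tool([
  [[1,0,1,0,0],[1,0,0,-1,0],[1,0,0,-0.5,0],[1,0,0,0,0]],
])

```text
t: 2.0
eef_pos: [0.4361, -0.0316, 0.1908]
tool_rot: [0.0, 0.995, -0.104, -0.003]
contact_force: [0.5, 0.0, -0.4]
gripper_width: 1.0
grasp_force: 0.0
```

```bash
python3 - <<'E'
from m import *
o=bot.get_obs(); print(o['t'],o['eef_pos'],o['tool_rot'])
c,im,d=cam('wrist'); P=cloud(c,d); hsv=cv2.cvtColor(im,cv2.COLOR_RGB2HSV)
print(rays(c,[[320,240]])[:2])
cv2.imwrite('pics/w1.png',im[...,::-1])
m=(P[...,2]>.009)&(P[...,2]<.02)&(hsv[...,1]<90)
n,l,st,ce=cv2.connectedComponentsWithStats(m.astype(np.uint8))
for i in range(1,n):
    if st[i,4]>150:
        v,u=np.nonzero(l==i); print(st[i,4],ce[i].round(),rect(onz(c,np.c_[u,v],.014)),rect(P[l==i]),np.median(P[l==i][:,2]))
E
```

```text
2.0 [ 0.43608096 -0.03163064  0.19084935] [ 3.16759234e-04  9.94525581e-01 -1.04450674e-01 -2.97068048e-03]
(array([ 0.50429004, -0.04577298,  0.3110357 ]), array([[-0.27751888,  0.04076936, -0.95999454]]))
631 [323.  17.] (array([595.9, -73.2]), array([26.3, 15.2]), 3.0) (array([596.7, -72.8]), array([26.3, 14.3]), 3.3) 0.018630365116782677
308 [515.  18.] (array([ 564.1, -220.8]), array([24.1,  7.5]), 20.7) (array([ 564. , -220.9]), array([24.2,  5.2]), 20.1) 0.015060048716339008
1634 [53. 50.] (array([618.6, 144.1]), array([53.8, 21.1]), 0.3) (array([618. , 144.2]), array([50.6, 16.3]), 1.0) 0.018231323172007097
1581 [558. 121.] (array([ 471.7, -255.8]), array([155.9,  11.2]), 20.5) (array([ 473.5, -255. ]), array([152.9,   7. ]), 19.6) 0.015583206020869433
553 [477.  79.] (array([ 525.2, -188.3]), array([66.2,  8.6]), 31.1) (array([ 525.6, -187.5]), array([64.9,  5. ]), 30.1) 0.015144010918048567
551 [554. 184.] (array([ 424.2, -249.3]), array([78.1,  8.7]), 31.6) (array([ 425.6, -247.6]), array([77.6,  8.8]), 35.0) 0.015869688137475413
907 [275. 193.] (array([468.7,  -3. ]), array([49.8, 14.3]), -10.3) (array([468.5,  -2.7]), array([50.3, 14.1]), -10.1) 0.013917734128862602
1368 [118. 235.] (array([460.4, 148.7]), array([76.4, 16.8]), -23.9) (array([460.3, 150.3]), array([75.7, 15.4]), -23.8) 0.013629716321901492
```

View pics/w1.png

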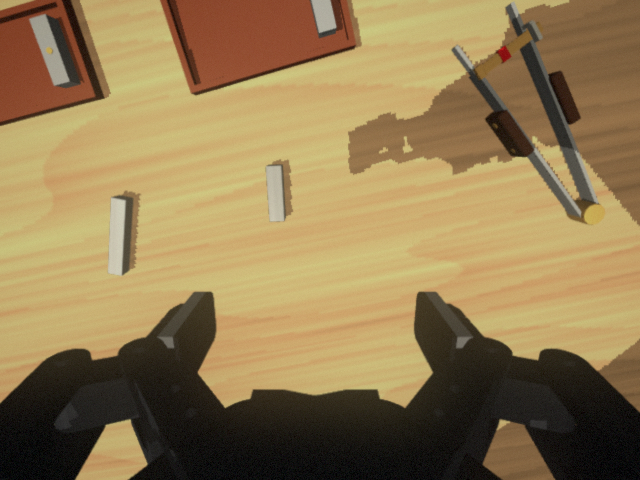

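The wrist view shows the short bar at (275,193), the long bar at (118,235), the short tray's pattern bar at (55,50) and the tweezers on the right with the heel at (592,212). Sizes and heights match, so I go for the short bar.

servo_tool([
  [[0.6,0.8,0.72,-0.5,0.26],[0.6,0,0,-1,0],[0.6,0,0,-1,0],[0.6,0,0,-0.9,0],[0.6,0,0,0,0]],
])

```text
t: 2.55
eef_pos: [0.4684, -0.0035, 0.0549]
tool_rot: [0.001, 0.996, -0.09, -0.003]
contact_force: [-0.7, 0.3, 0.8]
gripper_width: 0.601
grasp_force: 0.0
```

servo_tool([
  [[0.6,0,0,-0.72,0],[0.6,0,0,0,0],[0,0,0,0,0],[0,0,0,0,0],[0,0,0,0,0],[0,0,0,0,0]],
], newtons=40)

```text
t: 3.15
eef_pos: [0.4717, -0.0031, 0.0305]
tool_rot: [-0.0, 0.996, -0.09, 0.002]
contact_force: [-1.4, -0.2, 10.8]
gripper_width: 0.145
grasp_force: 39.8
```

servo_tool([
  [[0,0,0,0.9,0],[0,0,0,1,0],[0,0.62,0.85,0,0.3],[0,0.62,0.85,0,0.3],[0,0.62,0.85,0,0.3],[0,0.62,0.85,0,0.3],[0,0.62,0.85,0,0.28],[0,0.6,0.83,0,0],[0,0,0,0,0]],
])

```text
t: 4.05
eef_pos: [0.6205, 0.2071, 0.1063]
tool_rot: [-0.003, 1.0, 0.002, 0.002]
contact_force: [-1.2, 0.3, -0.6]
gripper_width: 0.144
grasp_force: 39.6
```

servo_tool([
  [[0,0,0,-1,0],[0,0,0,-0.6,0],[0,0,0,0,0],[0,0,0,0,0]],
])

```text
t: 4.45
eef_pos: [0.6184, 0.1998, 0.0414]
tool_rot: [0.0, 1.0, -0.001, 0.0]
contact_force: [0.1, 0.2, 0.5]
gripper_width: 0.146
grasp_force: 39.6
```

servo_tool([
  [[0,0,0,-0.12,0],[0,0,0,0,0],[0.45,0,0,0,0],[0.45,0,0,0,0],[0.45,0,0,0.9,0],[0.5,0,0,0.9,0],[0.6,-0.8,-0.25,0,-0.7],[0.6,-0.8,-0.25,0,-0.7],[0.6,-0.8,-0.25,0,-0.7],[0.6,-0.8,-0.25,0,-0.7],[0.6,-0.75,-0.26,0,-0.66],[0.6,0,0,0,0]],
])

```text
t: 5.65
eef_pos: [0.4562, 0.1479, 0.1076]
tool_rot: [0.002, 0.978, -0.207, -0.001]
contact_force: [0.2, -0.1, 0.5]
gripper_width: 0.598
grasp_force: 0.0
```

```bash
cat > w.py <<'E'
from m import *
o=bot.get_obs(); print(o['t'],o['eef_pos'],o['tool_rot'].round(4))
c,im,d=cam('wrist'); P=cloud(c,d); hsv=cv2.cvtColor(im,cv2.COLOR_RGB2HSV)
m=(P[...,2]>.008)&(P[...,2]<.023)&(hsv[...,1]<90)
n,l,st,ce=cv2.connectedComponentsWithStats(m.astype(np.uint8))
for i in range(1,n):
    if st[i,4]>300:
        Q=P[l==i]; z=np.median(Q[:,2]); v,u=np.nonzero(l==i); print(st[i,4],ce[i].round(),rect(onz(c,np.c_[u,v],z)),rect(Q),z.round(4))
E
python3 w.py
```

```text
5.65 [0.45618447 0.14792081 0.10761053] [ 0.0015  0.9782 -0.2075 -0.0014]
2952 [119.  44.] (array([613.7, 197.9]), array([53.4, 17.5]), -0.0) (array([615.4, 199.7]), array([50.9, 15.2]), -0.8) 0.0186
1274 [213.  21.] (array([602.9, 144.2]), array([27.4, 14.9]), 0.7) (array([604.7, 144.5]), array([24.1, 14.5]), -0.7) 0.0188
2266 [308. 243.] (array([460.9, 150.8]), array([75.2, 13.9]), -23.9) (array([460.3, 151.1]), array([75.3, 14. ]), -23.9) 0.0139
```

servo_tool([
  [[0.6,0.1,0.07,-1,0],[0.6,0,0,-0.85,0],[0.6,0,0,0,0],[0,0,0,0,0],[0,0,0,0,0],[0,0,0,0,0],[0,0,0,0,0]],
], newtons=40)

```text
t: 6.4
eef_pos: [0.4656, 0.1528, 0.0353]
tool_rot: [-0.001, 0.978, -0.207, 0.001]
contact_force: [-0.8, -1.2, 7.4]
gripper_width: 0.126
grasp_force: 39.3
```

servo_tool([
  [[0,0,0,0.9,0],[0,0,0,0.9,0],[0,0.66,-0.71,0,0.65],[0,0.66,-0.71,0,0.65],[0,0.66,-0.71,0,0.65],[0,0.66,-0.71,0,0.65],[0,0.66,-0.71,0,0.65],[0,0.66,-0.71,0,0.63],[0,0,0,0,0],[0,0,0,0,0]],
])

```text
t: 7.4
eef_pos: [0.623, -0.019, 0.1059]
tool_rot: [-0.0, 1.0, 0.023, 0.0]
contact_force: [-0.1, 1.1, -1.9]
gripper_width: 0.121
grasp_force: 39.0
```

```bash
sed -i 's/P\[...,2\]<.023/P[...,2]<.14/' w.py; echo "cv2.imwrite('pics/w2.png',im[...,::-1])">>w.py; python3 w.py
```

```text
7.4 [ 0.62298719 -0.01896941  0.10593939] [-0.000e+00  9.997e-01  2.310e-02  2.000e-04]
673 [402.   2.] (array([772.1, -55.5]), array([89.3,  3.9]), -89.1) (array([772.5, -55.8]), array([89.8,  4. ]), -89.6) 0.0102
2707 [393. 255.] (array([622.7, -70.2]), array([76.5, 16.5]), 2.9) (array([621.8, -71.4]), array([75.3, 14.7]), 3.0) 0.0189
621 [  5. 256.] (array([613.9, 190.9]), array([53.9,  9.9]), -12.0) (array([616. , 192.9]), array([48.8,  3.7]), -0.2) 0.0118
2338 [ 70. 247.] (array([619.2, 140.7]), array([52.7, 22.9]), 0.5) (array([618.2, 144.4]), array([51.1, 16.3]), 0.9) 0.0184
9427 [326. 315.] (array([624.5, -31.5]), array([75.6, 67.2]), -3.8) (array([618.8, -19. ]), array([69.5, 51.3]), -30.3) 0.1034
1344 [592. 373.] (array([ 538.4, -233. ]), array([92.8, 19.2]), 20.8) (array([ 536.5, -234.9]), array([87.2, 12.5]), 20.5) 0.0163
374 [228. 364.] (array([626.9,   7.6]), array([13.9,  5.4]), -10.8) (array([627.2,   7.5]), array([13.7,  5.1]), -10.0) 0.1392
```

View pics/w2.png

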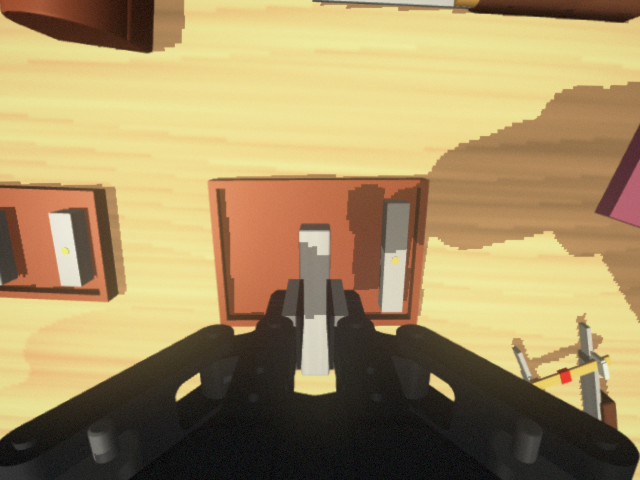

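The long bar hangs in the fingers at (315,300), over the middle of the long tray and parallel to its pattern bar at (395,255). The short bar lies in its own tray at the left. Now lower it.

servo_tool([
  [[0,0,0,-1,0],[0,0,0,-0.6,0],[0,0,0,0,0],[0,0,0,-0.05,0],[0,0,0,0,0]],
])

```text
t: 7.95
eef_pos: [0.6232, -0.0168, 0.0409]
tool_rot: [-0.0, 1.0, 0.025, 0.001]
contact_force: [-0.2, 0.3, -0.9]
gripper_width: 0.124
grasp_force: 87.5
```

servo_tool([
  [[0.45,0,0,0,0],[0.45,0,0,0,0],[0.45,0,0,0.9,0],[0.5,0,0,1,0],[1,-0.5,-0.8,0.5,0.6],[1,-0.5,-0.8,0.5,0.6],[1,-0.5,-0.8,0.5,0.6],[1,-0.5,-0.8,0,0.6],[1,-0.5,-0.8,0,0.6],[1,-0.5,-0.8,0,0.4],[1,0,0,0,0],[1,0,0,0,0]],
])

```text
t: 9.15
eef_pos: [0.5025, -0.2108, 0.1763]
tool_rot: [0.0, 0.974, 0.225, 0.0]
contact_force: [1.5, 0.1, -0.3]
gripper_width: 0.999
grasp_force: 0.0
```

```bash
cat > t.py <<'E'
from m import *
import sys
o=bot.get_obs(); print(o['t'],o['eef_pos'],o['tool_rot'].round(4))
c,im,d=cam('wrist'); P=cloud(c,d); hsv=cv2.cvtColor(im,cv2.COLOR_RGB2HSV); h,s,v=[hsv[...,i].astype(int) for i in range(3)]
cv2.imwrite('pics/'+sys.argv[1]+'.png',im[...,::-1]); np.savez(sys.argv[1]+'.npz',im=im,P=P)
z=P[...,2]
for nm,mk in (('red',((h<7)|(h>172))&(s>170)&(v>130)),('brown',(v<120)&(s>90)&((h<16)|(h>172))&(z>.019)&(z<.03)),('yellow',(h>16)&(h<32)&(s>150)&(z>.012)),('white',(s<40)&(v>170)&(z>.015)),('steel',(s<90)&(z>.008)&(z<.03))):
    n,l,st,ce=cv2.connectedComponentsWithStats(mk.astype(np.uint8))
    for i in range(1,n):
        if st[i,4]>25:
            q=P[l==i]; print(nm,st[i,4],ce[i].round(),np.nanmean(q,0).round(4),rect(q))
E
python3 t.py w3; python3 - <<'E'
from m import *
c,im,d=cam('scene'); P=cloud(c,d); hsv=cv2.cvtColor(im,cv2.COLOR_RGB2HSV)
m=(P[...,2]>.01)&(P[...,2]<.03)&(hsv[...,1]<95)&(P[...,0]>.55)&(P[...,0]<.68)&(P[...,1]>-.09)&(P[...,1]<.26)
n,l,st,ce=cv2.connectedComponentsWithStats(m.astype(np.uint8))
for i in range(1,n):
    if st[i,4]>30: v,u=np.nonzero(l==i); print(st[i,4],ce[i].round(),rect(onz(c,np.c_[u,v],.019)),np.median(P[l==i][:,2]))
E
```

```text
9.15 [ 0.50252851 -0.21075924  0.17633372] [3.000e-04 9.743e-01 2.251e-01 4.000e-04]
red 94 [327. 186.] [ 0.5396 -0.2047  0.0233] (array([ 539.6, -204.8]), array([9.2, 5.8]), 26.6)
brown 418 [301. 254.] [ 0.4779 -0.2102  0.024 ] (array([ 477.7, -210.5]), array([41.4,  8.5]), 29.3)
brown 232 [353. 266.] [ 0.488  -0.2554  0.0241] (array([ 488.2, -255.6]), array([23.4,  9. ]), 21.3)
white 401 [131.  11.] [ 0.5914 -0.0187  0.0188] (array([592.4, -18.4]), array([18. , 12.7]), 1.4)
white 996 [206.  29.] [ 0.6038 -0.0726  0.0189] (array([605.4, -72.5]), array([41.9, 14. ]), 3.2)
white 271 [535. 133.] [ 0.6502 -0.3348  0.0191] (array([ 652.4, -335.1]), array([23.5, 13.5]), -15.3)
white 50 [300. 165.] [ 0.5444 -0.1772  0.016 ] (array([ 543.8, -177.5]), array([21. ,  1.6]), 31.2)
white 58 [359. 164.] [ 0.5665 -0.2208  0.0161] (array([ 566.6, -220.7]), array([17.7,  2.3]), 19.5)
white 115 [356. 197.] [ 0.542  -0.2296  0.0252] (array([ 539.4, -230.8]), array([39.6,  2.9]), 22.8)
white 69 [304. 212.] [ 0.5113 -0.1971  0.02  ] (array([ 511.2, -197.1]), array([29.8,  1.8]), 30.3)
white 175 [342. 30
[... 542 characters left out ...]
 664.4, -337.8]), array([50.9, 15.7]), -14.3)
steel 117 [299. 166.] [ 0.544  -0.1772  0.0157] (array([ 543.9, -177.1]), array([22.2,  3.1]), 31.0)
steel 1017 [347. 252.] [ 0.4939 -0.2468  0.0187] (array([ 488.9, -250.1]), array([185.6,   5.8]), 20.4)
steel 619 [310. 272.] [ 0.4635 -0.2257  0.0192] (array([ 460.1, -227.1]), array([151.2,   3.8]), 31.1)
100 [364. 244.] (array([619. , 196.8]), array([52.1, 16.5]), 0.9) 0.018479549211261048
104 [346. 253.] (array([621. , 141.7]), array([52.9, 17.5]), -0.6) 0.01795112017953082
156 [290. 278.] (array([622.3, -20.8]), array([77.2, 15.5]), 1.0) 0.018476902036476672
163 [271. 288.] (array([623.8, -74.5]), array([78.8, 15.2]), 2.7) 0.01884730429252457
```

View pics/w3.png

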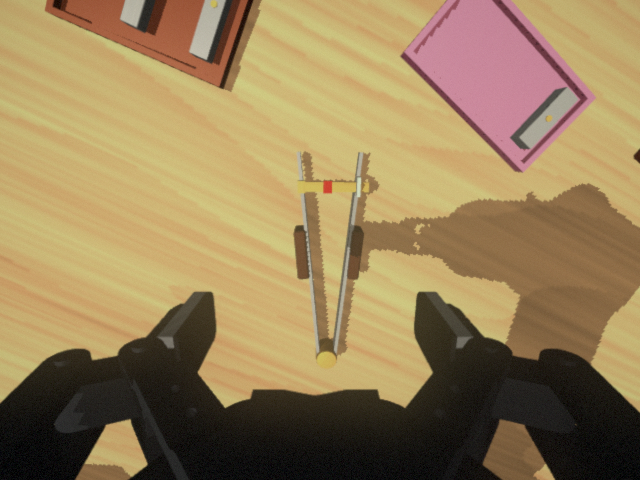

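Both bars are in their trays and level: tops at 18.5 mm and within 2° of the pattern bars. The wrist view shows the tweezers with the heel at (326,358), cheeks at (301,254) and (353,266), red clip at (327,186) and white pointer at (360,187). The midpoint between the cheeks is about (0.488, -0.232) and the yaw about 25.7°. From the clip position I expect roughly 40 mm over the cheeks at the mark.

servo_tool([
  [[1,-0.35,-0.52,-0.7,0],[1,0,0,-1,0],[1,0,0,-1,0],[1,0,0,-0.3,0],[1,0,0,0,0],[1,0,0,0,0]],
], newtons=30)

```text
t: 9.85
eef_pos: [0.4903, -0.2301, 0.057]
tool_rot: [0.0, 0.974, 0.227, 0.001]
contact_force: [0.2, 0.3, 0.5]
gripper_width: 1.001
grasp_force: 0.0
```

```bash
python3 t.py w4 | grep -v steel
```

```text
9.85 [ 0.49032386 -0.23007602  0.05697855] [4.000e-04 9.739e-01 2.272e-01 9.000e-04]
red 311 [312. 175.] [ 0.5394 -0.2046  0.0233] (array([ 539.4, -204.8]), array([9.7, 6.3]), 25.7)
brown 218 [265. 263.] [ 0.4919 -0.2025  0.0238] (array([ 491.5, -202.3]), array([10. ,  8.8]), 26.8)
brown 853 [361. 281.] [ 0.5043 -0.2491  0.0239] (array([ 501.9, -250.5]), array([33.6,  9.9]), 21.2)
brown 217 [271. 325.] [ 0.4628 -0.2192  0.024 ] (array([ 463.7, -218.5]), array([10.5,  8.3]), 23.5)
brown 87 [354. 329.] [ 0.4791 -0.2586  0.024 ] (array([ 479.4, -259. ]), array([8.5, 4.8]), -66.9)
white 227 [263. 138.] [ 0.5443 -0.1771  0.0161] (array([ 544.1, -177.2]), array([21.7,  2.6]), 31.1)
white 223 [369. 135.] [ 0.5669 -0.2206  0.0161] (array([ 566.8, -220.7]), array([18.5,  2.8]), 19.6)
white 585 [361. 205.] [ 0.5369 -0.2314  0.0237] (array([ 533.7, -232.9]), array([51.2,  3.8]), 21.2)
white 309 [271. 220.] [ 0.5114 -0.1968  0.02  ] (array([ 511.1, -196.8]), array([31.9,  2.6]), 31.0)
white 34 [278. 263.] [ 0.4932 -0.2083  0.0199] (array([ 493.3, -208.3]), array([7.3, 1.6]), 25.6)
white 271 [288. 354.] [ 0.448  -0.235   0.0201] (array([ 447.6, -235.2]), array([45.7,  2.2]), 30.8)
white 306 [338. 357.] [ 0.4584 -0.2604  0.0201] (array([ 457.8, -260.6]), array([42.8,  2.7]), 20.3)
```

servo_tool([
  [[1,-0.05,-0.04,-0.8,0],[1,0,0,0,0],[0.7,0,0,0,0],[0.7,0,0,0,0],[0.6,0,0,0,0],[0.6,0,0,0,0],[0.55,0,0,0,0],[0.55,0,0,0,0]],
], newtons=30)

```text
t: 10.7
eef_pos: [0.4888, -0.2329, 0.0263]
tool_rot: [0.001, 0.974, 0.226, 0.002]
contact_force: [-1.1, 1.0, 11.2]
gripper_width: 0.555
grasp_force: 11.5
```

servo_tool([
  [[0.55,0,0,0.3,0],[0.55,0,0,0.3,0],[0.55,0,0,0.4,0],[0.55,0,0,0,0],[0.55,0,0,0,0]],
])

```text
t: 11.2
eef_pos: [0.487, -0.2325, 0.0644]
tool_rot: [0.0, 0.974, 0.226, 0.001]
contact_force: [0.1, 0.5, -0.3]
gripper_width: 0.55
grasp_force: 7.6
```

```bash
cat > p.py <<'E'
from m import *
import sys
o=bot.get_obs(); print(o['t'],o['eef_pos'],o['tool_rot'].round(4),o['gripper_width'],o['grasp_force'])
c,im,d=cam('wrist'); P=cloud(c,d); hsv=cv2.cvtColor(im,cv2.COLOR_RGB2HSV); h,s,v=[hsv[...,i].astype(int) for i in range(3)]
np.savez('p.npz',im=im,P=P,z=o['eef_pos'][2])
cv2.imwrite('pics/'+sys.argv[1]+'.png',cv2.resize(im[100:340,180:460,::-1],None,fx=2.5,fy=2.5))
sub=np.zeros(h.shape,bool); sub[80:300,200:440]=1
for nm,mk in (('red',((h<7)|(h>172))&(s>170)&(v>110)),('yellow',(h>14)&(h<32)&(s>130)&(P[...,2]>o['eef_pos'][2]-.02)),('white',(s<50)&(v>150)&(P[...,2]>o['eef_pos'][2]-.03))):
    n,l,st,ce=cv2.connectedComponentsWithStats((mk&sub).astype(np.uint8))
    for i in range(1,n):
        if st[i,4]>25: q=P[l==i]; print(nm,st[i],ce[i].round(1),np.nanmean(q,0).round(4),rect(q))
E
python3 p.py w5
```

```text
11.2 [ 0.48704963 -0.2324763   0.06438092] [4.000e-04 9.740e-01 2.264e-01 5.000e-04] 0.5504180786306524 7.570220586494543
red [324 164  21  29 500] [333.9 177.6] [ 0.5416 -0.2137  0.0614] (array([ 541.5, -213.8]), array([10. ,  6.6]), 22.5)
yellow [ 269  160   56   29 1048] [298.4 174.5] [ 0.5368 -0.2017  0.0609] (array([ 536.3, -201.2]), array([20.2,  9.5]), -68.0)
yellow [343 167  13  23 262] [349.4 178.7] [ 0.5437 -0.2191  0.0607] (array([ 543.8, -219.2]), array([7.9, 4.6]), 23.6)
yellow [ 368  169   58   26 1255] [395.8 181.4] [ 0.5503 -0.2349  0.0606] (array([ 550.3, -235.1]), array([21.6,  8.1]), -67.5)
white [270  96  11  64 499] [274.8 127.2] [ 0.5479 -0.1864  0.0542] (array([ 547.7, -186.4]), array([22.5,  3.2]), 27.8)
white [ 344   98   26  186 1470] [357.9 186.1] [ 0.542  -0.2236  0.0596] (array([ 538.7, -225.1]), array([71.4,  4.4]), 23.2)
white [274 189  13  99 640] [279.7 233.1] [ 0.5128 -0.2049  0.0581] (array([ 510.3, -206. ]), array([40.5,  3. ]), 27.6)
```

View pics/w5.png

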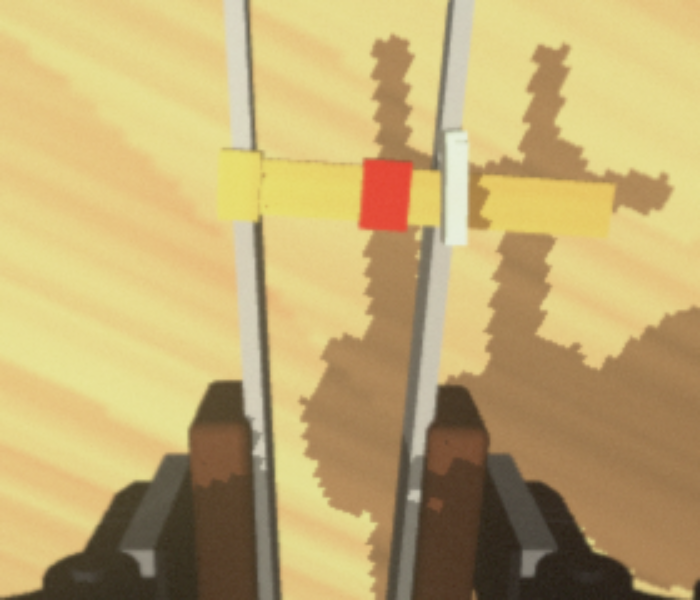

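Held level: in the crop the pointer is at (455,187) and the red clip's middle at (385,195), so about 10 mm still to close. I carry the tweezers over the short tray first.

servo_tool([
  [[0.54,0,0,0.7,0],[0.54,0,0,0.8,0],[0.54,0.1,0.4,0,0],[0.54,0.11,0.8,0,0],[0.54,0.11,0.8,0,0],[0.54,0.11,0.8,0,0],[0.54,0.11,0.8,0,0],[0.54,0.11,0.8,0,0],[0.54,0.11,0.8,0,0],[0.54,0.11,0.8,0,0],[0.54,0.11,0.8,0,0],[0.54,0.11,0.8,0,0],[0.54,0.11,0.8,0,0],[0.54,0.11,0.8,0,0],[0.52,0.06,0.5,0,0],[0.5,0,0,0,0],[0.49,0,0,0,0],[0.49,0,0,0,0],[0.49,0,0,0,0]],
])

```text
t: 13.15
eef_pos: [0.5415, 0.1541, 0.1234]
tool_rot: [0.0, 0.974, 0.226, -0.0]
contact_force: [-0.1, 0.2, -0.1]
gripper_width: 0.492
grasp_force: 11.5
```

```bash
python3 p.py w6
```

```text
13.15 [0.54152332 0.15408688 0.12340323] [ 4.000e-04  9.742e-01  2.255e-01 -4.000e-04] 0.49201602700118646 11.532663702964783
red [330 165  17  29 405] [338.4 179.5] [0.596  0.1707 0.1188] (array([589.7, 166.1]), array([27. ,  7.2]), 39.9)
yellow [290 161  42  29 404] [311.6 172.2] [0.5941 0.1808 0.119 ] (array([593. , 180.7]), array([15. ,  9.8]), -65.6)
yellow [ 358  171   78   27 1636] [395.3 183.8] [0.6039 0.1511 0.1187] (array([603.8, 151.1]), array([29.1,  8.2]), -69.0)
white [282  97  10  63 532] [286.5 127.5] [0.6043 0.1962 0.1121] (array([603.9, 196.1]), array([22.2,  3. ]), 26.3)
white [ 338   99   20  183 1481] [348.5 186.8] [0.5947 0.1658 0.1177] (array([591.9, 164.6]), array([70.4,  4.1]), 23.9)
white [284 189  10 108 721] [288.5 236.2] [0.5674 0.178  0.1163] (array([564.4, 176.7]), array([44.4,  3. ]), 26.2)
```

View pics/w6.png

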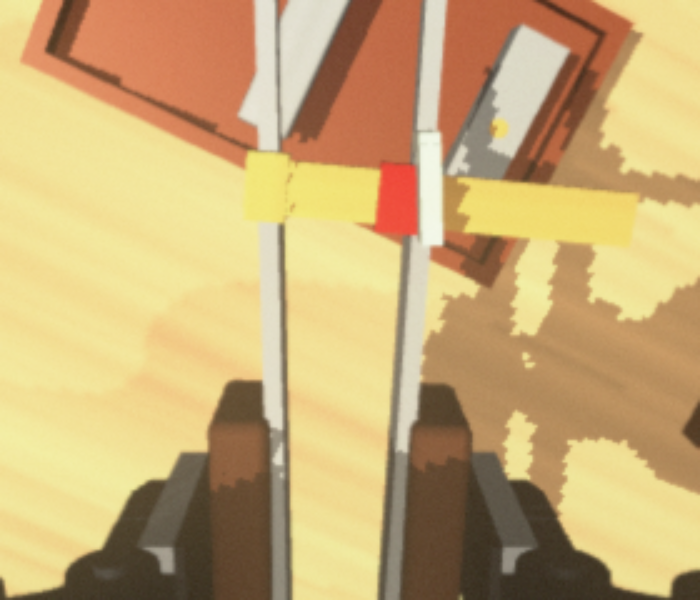

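In the crop the pointer is at (431,187) and the red clip's middle at about (402,197), so about 4 mm left, which means opening ≈ 0.45. The tips work out at (0.618, 0.189), 0.109 up, over the short tray's middle.

servo_tool([
  [[0.47,0,0,0,0],[0.45,0,0,0,0],[0.45,0,0,0,0],[0.45,0,0,0,0],[0.45,0,0,0,0]],
])

```text
t: 13.7
eef_pos: [0.5416, 0.1558, 0.1237]
tool_rot: [-0.0, 0.974, 0.227, 0.0]
contact_force: [-0.4, 0.1, -1.1]
gripper_width: 0.457
grasp_force: 13.0
```

```bash
python3 p.py w7
```

```text
13.7 [0.54158328 0.15578582 0.12374308] [-0.      0.974   0.2265  0.    ] 0.4567410546410631 13.001802563667297
red [325 165  15  29 373] [332.5 179.4] [0.5952 0.1745 0.1193] (array([589.3, 169.7]), array([26.2,  4.5]), 35.8)
yellow [297 162  30  27 310] [311.8 172.6] [0.594  0.1824 0.1191] (array([593.2, 182.5]), array([11.1,  8.4]), -71.8)
yellow [ 351  170   89   31 1916] [394.7 185.4] [0.6034 0.1527 0.1187] (array([603.4, 152.6]), array([34.4,  8.1]), -69.8)
white [291  98   9  63 538] [294.9 128.3] [0.6054 0.1951 0.1119] (array([605., 195.]), array([22.3,  2.9]), 24.9)
white [ 334   99   17  186 1468] [342.1 187.5] [0.5934 0.1695 0.1176] (array([590.4, 168.2]), array([71.5,  4. ]), 24.8)
white [291 190   8 107 712] [294.7 235.8] [0.5685 0.1776 0.1161] (array([565.4, 176.2]), array([43.9,  2.9]), 25.3)
```

View pics/w7.png

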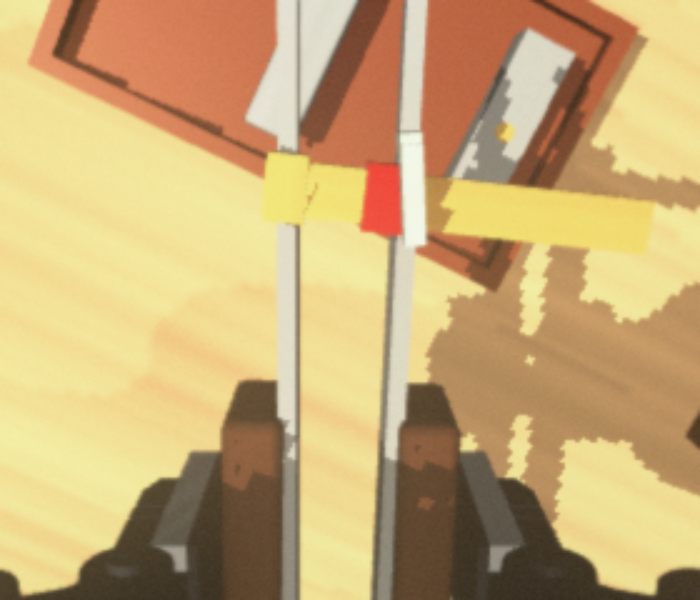

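The pointer has moved left, but the clip's left edge has shifted too: 141, then 133, then 98 crop px from the bracket. The clip isn't where it was on the strip, so before closing further I'll measure along the strip, back off a little, and see whether it really moves.

```bash
cat > s.py <<'E'
from m import *
def prof(im,P,zc):
    hsv=cv2.cvtColor(im,cv2.COLOR_RGB2HSV); h,s,v=[hsv[...,i].astype(int) for i in range(3)]
    sub=np.zeros(h.shape,bool); sub[120:230,230:460]=1; sub&=np.abs(P[...,2]-zc)<.006
    red=((h<7)|(h>172))&(s>170)&(v>110)&sub; yel=(h>14)&(h<32)&(s>110)&sub
    A=P[yel][:,:2]; mu=A.mean(0); w=np.linalg.svd(A-mu,full_matrices=False)[2][0]; w*=np.sign(w[0]) # +x = towards -y of tweezers
    a=(A-mu)@w; r=(P[red][:,:2]-mu)@w; L=np.percentile(a,.5)
    white=(s<60)&(v>150)&sub; W=P[white][:,:2]-mu; n=np.array([-w[1],w[0]]); k=np.abs(W@n)<.003; b=W[k]@w
    hist=np.histogram((b-L)*1e3,np.arange(0,70,1.))[0]
    print('len %.1f red %.1f..%.1f'%((np.percentile(a,99.5)-L)*1e3,*((np.percentile(r,[2,98])-L)*1e3)),'white bins',[(i,int(x)) for i,x in enumerate(hist) if x>3])
if __name__=='__main__':
    for f in('w3','w4'):
        z=np.load(f+'.npz'); print(f); prof(z['im'],z['P'],.0225)
    for i in range(2):
        o=bot.get_obs(); c,im,d=cam('wrist'); print(o['t'],o['gripper_width'],o['grasp_force']); prof(im,cloud(c,d),o['eef_pos'][2]-.005)
E
python3 s.py
```

```text
w3
len 57.8 red 21.9..27.6 white bins []
w4
len 57.5 red 21.2..27.2 white bins []
13.75 0.4514689917115267 13.000877648591995
len 57.6 red 14.9..19.9 white bins []
13.8 0.45639491215601136 13.000876754522324
len 57.6 red 14.9..19.9 white bins [(22, 5)]
```

servo_tool([
  [[0.5,0,0,0,0],[0.52,0,0,0,0],[0.52,0,0,0,0],[0.52,0,0,0,0]],
])

```text
t: 14.25
eef_pos: [0.5416, 0.1557, 0.1237]
tool_rot: [0.0, 0.974, 0.226, 0.0]
contact_force: [0.1, -0.9, -0.9]
gripper_width: 0.519
grasp_force: 7.5
```

```bash
sed -i "s/for f in('w3','w4')/for f in()/" s.py; python3 s.py
```

```text
14.25 0.5194763708473229 7.513702032883884
len 57.5 red 23.0..28.3 white bins []
14.3 0.5192745811375437 7.5133100960738375
len 57.5 red 23.0..28.3 white bins []
```

```bash
cat > s.py <<'E'
from m import *
# along-strip positions (mm from bracket edge, towards -y) of red and white, by casting pixels on the strip's plane
o=bot.get_obs(); c,im,d=cam('wrist'); zc=o['eef_pos'][2]-.005
v,u=np.mgrid[120:240,230:470]; P=onz(c,np.c_[u.ravel(),v.ravel()],zc)[:,:2]
D=cloud(c,d)[120:240,230:470,2].ravel()
h,s,va=[cv2.cvtColor(im,cv2.COLOR_RGB2HSV)[120:240,230:470,i].ravel().astype(int) for i in range(3)]
ok=np.abs(D-zc)<.012
red=((h<7)|(h>172))&(s>170)&(va>110)&ok; yel=(h>14)&(h<32)&(s>110)&ok
A=P[yel]; mu=A.mean(0); w=np.linalg.svd(A-mu,full_matrices=False)[2][0]; w*=np.sign(w[0]); n=np.array([-w[1],w[0]])
L=np.percentile((A-mu)@w,.5); t=((P-mu)@w-L)*1e3; band=np.abs((P-mu)@n)<.002
wh=(s<70)&(va>150)&ok&band
q=lambda m: np.percentile(t[m],[3,97]).round(1) if m.sum()>5 else None
print(o['t'],'w %.3f f %.1f'%(o['gripper_width'],o['grasp_force']),'red',q(red&band),'white',q(wh),wh.sum(),'len',q(yel&band),'yaw',round(np.degrees(np.arctan2(w[1],w[0]))+90,1), 'Dred',np.median(D[red&band])-zc,'Dwhite',(np.median(D[wh])-zc) if wh.any() else None)
E
python3 s.py
```

```text
14.35 w 0.522 f 7.5 red [23.5 28.4] white [29.1 32.6] 110 len [ 1.1 56.6] yaw 21.6 Dred 0.0016610599846329788 Dwhite 0.007539370427980141
```

servo_tool([
  [[0.5,0,0,0,0],[0.49,0,0,0,0],[0.49,0,0,0,0],[0.49,0,0,0,0]],
])

```text
t: 14.8
eef_pos: [0.5416, 0.1558, 0.1237]
tool_rot: [-0.0, 0.974, 0.227, -0.0]
contact_force: [-1.2, 0.2, -0.9]
gripper_width: 0.491
grasp_force: 11.5
```

```bash
python3 s.py
```

```text
14.8 w 0.491 f 11.5 red [20.1 24.7] white [25.7 28.9] 102 len [ 1.1 56.5] yaw 21.0 Dred 0.0013485639166128521 Dwhite 0.007424199797816555
```

servo_tool([
  [[0.48,0,0,0,0],[0.47,0,0,0,0],[0.47,0,0,0,0],[0.47,0,0,0,0]],
])

```text
t: 15.25
eef_pos: [0.5416, 0.1558, 0.1237]
tool_rot: [0.0, 0.974, 0.226, 0.0]
contact_force: [-0.1, 0.4, -1.6]
gripper_width: 0.473
grasp_force: 12.2
```

```bash
python3 s.py
```

```text
15.25 w 0.473 f 12.2 red [17.6 22.3] white [23.  26.2] 101 len [ 1.3 56.4] yaw 20.5 Dred 0.000938884507768134 Dwhite 0.007107376216824404
```

servo_tool([
  [[0.44,0,0,0,0],[0.42,0,0,0,0],[0.42,0,0,0,0],[0.42,0,0,0,0]],
])

```text
t: 15.7
eef_pos: [0.5416, 0.1558, 0.1237]
tool_rot: [0.0, 0.974, 0.227, 0.0]
contact_force: [-0.2, -0.2, -0.3]
gripper_width: 0.424
grasp_force: 14.2
```

```bash
python3 s.py
```

```text
15.7 w 0.424 f 14.2 red [11.8 15.8] white [16.3 19.5] 100 len [ 1.1 56.2] yaw 19.2 Dred 0.0005610655512875429 Dwhite 0.006794753574312973
```

servo_tool([
  [[0.46,0,0,0,0],[0.5,0,0,0,0],[0.54,0,0,0,0],[0.56,0,0,0,0],[0.56,0,0,0,0],[0.56,0,0,0,0]],
])

```text
t: 16.35
eef_pos: [0.5416, 0.1558, 0.1237]
tool_rot: [-0.0, 0.974, 0.227, 0.0]
contact_force: [0.1, -1.0, -0.6]
gripper_width: 0.556
grasp_force: 7.3
```

```bash
python3 s.py; python3 - <<'E'
from m import *
# close-up of the clip from side & scene cameras, numbers only saved as one picture
a=[]
c,im,d=cam('wrist'); a.append(cv2.resize(im[140:220,250:440,::-1],(760,320),interpolation=cv2.INTER_CUBIC))
for n in('side','scene'):
    c,im,d=cam(n); o=bot.get_obs(); p=np.array([.595,.17,.119]); V=np.array(c['view']); q=V[:3,:3]@p+V[:3,3]; f=K(c); x=q[:2]/q[2]; x=x*(1+c['k1']*(x@x)); u,v=(f*x+[c['cx'],c['cy']]).astype(int); print(n,u,v)
    a.append(cv2.resize(im[v-22:v+23,u-32:u+32,::-1],(380,270),interpolation=cv2.INTER_CUBIC))
cv2.imwrite('pics/last.png',np.vstack([a[0],np.hstack(a[1:])]))
E
```

```text
16.35 w 0.556 f 7.3 red [26.6 32.9] white [34.3 37.8] 110 len [ 1.1 57. ] yaw 22.5 Dred 0.0021567176018950224 Dwhite 0.008415724781732761
side 287 228
scene 351 220
```

View pics/last.png

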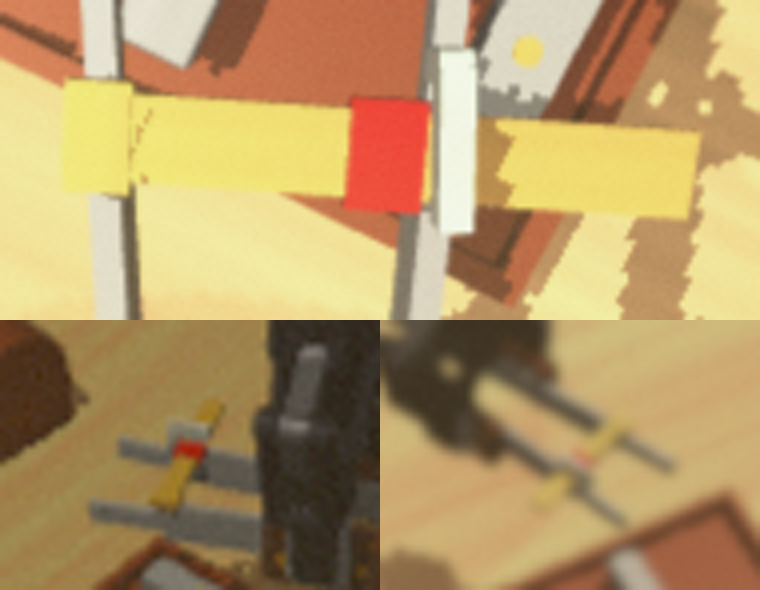

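The clip is now centred about 29 mm along the strip, having started at 24.4, and the pointer is at about 36. So contrary to the description, the pointer drags the clip by friction, slipping only a little. A quick close and slow return might slip the pointer over it, so I'll test that.

servo_tool([
  [[0.39,0,0,0,0],[0.39,0,0,0,0],[0.39,0,0,0,0],[0.39,0,0,0,0]],
], newtons=60)

```text
t: 16.95
eef_pos: [0.5416, 0.1558, 0.1237]
tool_rot: [0.0, 0.974, 0.227, 0.0]
contact_force: [0.8, 0.5, -1.0]
gripper_width: 0.393
grasp_force: 15.9
```

```bash
python3 s.py;python3 s.py
```

```text
16.95 w 0.393 f 15.9 red [15.9 19.2] white [12.1 15.4] 96 len [ 1.2 56.1] yaw 18.5 Dred 0.00032044126881783375 Dwhite 0.006387486687080335
17.0 w 0.395 f 15.9 red [15.9 19.2] white [12.1 15.4] 96 len [ 1.2 56. ] yaw 18.5 Dred 0.00042310759884463256 Dwhite 0.006677072745659582
```

servo_tool([
  [[0.395,0,0,0,0],[0.4,0,0,0,0],[0.405,0,0,0,0],[0.41,0,0,0,0],[0.415,0,0,0,0],[0.42,0,0,0,0],[0.425,0,0,0,0],[0.43,0,0,0,0],[0.435,0,0,0,0],[0.44,0,0,0,0],[0.445,0,0,0,0],[0.45,0,0,0,0],[0.455,0,0,0,0],[0.46,0,0,0,0],[0.465,0,0,0,0],[0.47,0,0,0,0],[0.47,0,0,0,0]],
])

```text
t: 18.75
eef_pos: [0.5416, 0.1557, 0.1237]
tool_rot: [0.0, 0.974, 0.227, 0.0]
contact_force: [0.0, 0.4, -1.6]
gripper_width: 0.471
grasp_force: 9.3
```

```bash
python3 s.py
```

```text
18.75 w 0.471 f 9.3 red [26.4 29. ] white [22.3 25.8] 104 len [ 1.3 56.4] yaw 20.4 Dred 0.0010434398507581655 Dwhite 0.0072343526713501
```

The quick close slipped the pointer over the clip. Clip centre is now about 25.7 mm along the strip and the pointer about 23.7. A slightly quicker opening and a slow return should centre the pointer with the clip back near its original 24.4.

servo_tool([
  [[0.465,0,0,0,0],[0.46,0,0,0,0],[0.455,0,0,0,0],[0.45,0,0,0,0],[0.445,0,0,0,0],[0.44,0,0,0,0],[0.44,0,0,0,0],[0.48,0,0,0,0],[0.5,0,0,0,0],[0.5,0,0,0,0],[0.495,0,0,0,0],[0.49,0,0,0,0],[0.485,0,0,0,0],[0.48,0,0,0,0],[0.475,0,0,0,0],[0.475,0,0,0,0]],
])

```text
t: 20.4
eef_pos: [0.5416, 0.1558, 0.1237]
tool_rot: [0.0, 0.974, 0.227, 0.0]
contact_force: [-1.0, -0.5, -0.5]
gripper_width: 0.476
grasp_force: 12.0
```

```bash
python3 s.py
```

```text
20.4 w 0.476 f 12.0 red [27.4 30.1] white [23.7 26.8] 99 len [ 1.4 56.4] yaw 20.6 Dred 0.001172552155456058 Dwhite 0.007259090015036024
```

servo_tool([
  [[0.468,0,0,0,0],[0.46,0,0,0,0],[0.452,0,0,0,0],[0.444,0,0,0,0],[0.436,0,0,0,0],[0.43,0,0,0,0],[0.43,0,0,0,0],[0.51,0,0,0,0],[0.51,0,0,0,0],[0.51,0,0,0,0],[0.505,0,0,0,0],[0.5,0,0,0,0],[0.495,0,0,0,0],[0.49,0,0,0,0],[0.485,0,0,0,0],[0.48,0,0,0,0],[0.475,0,0,0,0],[0.472,0,0,0,0],[0.472,0,0,0,0]],
])

```text
t: 22.35
eef_pos: [0.5416, 0.1558, 0.1237]
tool_rot: [0.0, 0.974, 0.227, 0.0]
contact_force: [-0.1, 0.5, -0.8]
gripper_width: 0.476
grasp_force: 12.2
```

```bash
python3 s.py
```

```text
22.35 w 0.476 f 12.2 red [27.1 29.7] white [23.1 26.6] 98 len [ 1.3 56.4] yaw 20.5 Dred 0.0010085638487954685 Dwhite 0.00713763330407588
```

servo_tool([
  [[0.462,0,0,0,0],[0.454,0,0,0,0],[0.446,0,0,0,0],[0.438,0,0,0,0],[0.43,0,0,0,0],[0.422,0,0,0,0],[0.415,0,0,0,0],[0.415,0,0,0,0],[0.53,0,0,0,0],[0.53,0,0,0,0],[0.53,0,0,0,0]],
])

```text
t: 23.5
eef_pos: [0.5416, 0.1557, 0.1237]
tool_rot: [0.0, 0.974, 0.226, 0.0]
contact_force: [0.3, -0.5, -1.1]
gripper_width: 0.53
grasp_force: 6.9
```

```bash
python3 s.py
```

```text
23.5 w 0.530 f 6.9 red [30.  36.3] white [30.5 33.7] 99 len [ 1.3 56.8] yaw 21.8 Dred 0.001544254364842651 Dwhite 0.007774845069946079
```

servo_tool([
  [[0.525,0,0,0,0],[0.52,0,0,0,0],[0.515,0,0,0,0],[0.51,0,0,0,0],[0.505,0,0,0,0],[0.5,0,0,0,0],[0.495,0,0,0,0],[0.49,0,0,0,0],[0.485,0,0,0,0],[0.48,0,0,0,0],[0.475,0,0,0,0],[0.472,0,0,0,0],[0.472,0,0,0,0],[0.472,0,0,0,0],[0.472,0,0,0,0],[0.472,0,0,0,0]],
])

```text
t: 25.15
eef_pos: [0.5416, 0.1558, 0.1237]
tool_rot: [-0.0, 0.974, 0.227, 0.0]
contact_force: [-0.1, 0.4, 0.5]
gripper_width: 0.478
grasp_force: 12.2
```

```bash
python3 s.py; python3 - <<'E'
from m import *
c,im,d=cam('scene'); P=cloud(c,d); hsv=cv2.cvtColor(im,cv2.COLOR_RGB2HSV)
m=(P[...,2]>.01)&(P[...,2]<.03)&(hsv[...,1]<95)&(P[...,0]>.55)&(P[...,0]<.68)&(P[...,1]>-.09)&(P[...,1]<.26)
n,l,st,ce=cv2.connectedComponentsWithStats(m.astype(np.uint8))
for i in range(1,n):
    if st[i,4]>30: v,u=np.nonzero(l==i); print(st[i,4],rect(onz(c,np.c_[u,v],.019)),np.median(P[l==i][:,2]))
E
```

```text
25.15 w 0.478 f 12.2 red [27.1 29.3] white [23.2 26.6] 98 len [ 1.2 56.4] yaw 20.5 Dred 0.0008629540745586223 Dwhite 0.007308447311116392
101 (array([618.5, 196.4]), array([53.1, 15.7]), 0.7) 0.01826951153926748
102 (array([620.4, 141.2]), array([51.6, 16.5]), 0.5) 0.017559731378216092
151 (array([622.3, -20.3]), array([77.2, 14.5]), 1.0) 0.0185953124509044
155 (array([625. , -73.5]), array([78.7, 15.3]), 2.4) 0.01904630685494224
```

The pointer is 24.5 mm along the strip. That is on the clip's original middle (24.4) and about 1.5 mm from its present middle (26.0), inside the 3.5 mm tolerance either way. Both bars are lying undisturbed.

```bash
python3 -c "
from station import bot
print(bot.hand_in())"
```

```text
the job is handed in; nothing more can be done
None
```

Handed in, no verdict returned: both bars lie flat in their own trays and the tweezers are held about 0.1 m up over the short-bar tray; against your description the pointer dragged the red clip, so it now sits about 1.5 mm off where it started, and the pointer stands on its original position, about 1.5 mm from the clip's present middle (limit 3.5 mm).

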